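# Clamp the detector flow cell in the bench clamp

### The arm

A 6-joint arm with a two-finger parallel gripper is mounted at the origin on the work surface. World frame = base frame: x ahead of the robot, y to its left, z up, the work surface at z = 0. Lengths are in mm, angles in rad, forces in N, time in s.
With the tool pointing down it reaches from about 275 to 750 mm from the base axis. Payload 10.2 kg.
Tool frame: the origin (TCP) lies at the very end of the fingers, on their centre line; the grasp point (between the pads) lies 19 mm behind it; z points along the fingers, y is the line along which they close (so a half turn about z gives the same grasp; the last joint's range is limited). The gripper opens to 85 mm and grips with 20 to 120 N. Pads are 22 mm wide; open, the fingers measure 114 mm over their backs; the gripper's body (76 mm by 85 mm) begins 54 mm behind the grasp point. The pads swing forward as they close: fully open they stand 13 mm farther back than shut.
Start: joints at [1.047, 0.313, 1.498, -0, 1.331, -0.223], TCP at [155.562, 501.43, 231.294] pointing down, gripper open.
Joint ranges: [-2.94, 2.94], [-0.97, 2.17], [0.19, 2.56], [-1.23, 4.37], [0.02, 3.11], [-2.88, 2.88]. Speed limits (rad/s): [2.39, 2.39, 3.01, 3.14, 3.14, 3.14].

### API

Orientations are given as a unit quaternion [w, x, y, z].
In Python, from rig import ctrl gives the robot as it stands.
- The arm moves only by the shell command python3 -m inch 'ROWS' [OPENING] [FORCE]. ROWS is text: rows parted by semicolons, each of 6 numbers parted by spaces: the shift along the tool's x, y, z in mm, then the turn, a rotation vector about the tool's x, y, z in units of 6 degrees (1.0 is 6 degrees). A call has exactly 10 rows; each row shifts and turns the commanded pose from where the row before left it, along the tool's axes as they then stand; what a row does not reach is not made up. A row lasts 1/12 s, in which the tool goes at most 41.7 mm and 7.16 degrees, less where a joint would pass 70% of its speed; a pose out of reach is approached as far as the arm can. A call with a gripper value outside its range is refused whole. OPENING is the opening, from 0 (shut) to 1 (fully open), set as the call begins (- or left out, the last holds). The fingers move at their own pace and stop on an object; FORCE is the grip in N (left out, the last holds). Time passes only in rows, so rows that do not move let the fingers close, or fill a call up. It gives the time, the measured TCP pose, the force, the opening and the grip force at its end, in the units of the state.
- ctrl.sense(): the state, without advancing time (a new reading comes with each control period).
- ctrl.capture(name): name is "side" or "top" or "wrist"; returns a dict with "image" (480x640x3 uint8, red, green, blue), "intrinsics" (3x3 intrinsics, pixels), "rvec" (rotation vector, rad) and "tvec" (3), from world to camera coordinates, as OpenCV has them. Camera axes: x right, y down, z forward; pixel columns grow to the right and rows downward; lengths in mm; the calibration is good to about 2 mm. A picture is of the moment at which its call begins. There is no depth.
- ctrl.finish_job(): hands the job in; it is judged then, once.
The state is a dict: "time_s": time; "joints": joint angles; "dq": joint speeds; "tau": joint torques, N m; "eef_pos": TCP position; "ee_rot": TCP orientation; "force": force on the tool from outside, world axes, zero at the start; "wrist_torque": the same for the moment, N m; "grip_width": opening from 0.0 (shut) to 1.0 (fully open); "grip_force": force on a finger pad.
Only numpy, scipy, OpenCV 4.12 (cv2) and the standard library are available. Lean on these libraries where they do the work, as an engineer would, in place of code of your own. Each camera call takes 0.05 s, during which the arm holds its last target. There are 200 camera calls.

### The job

Clamp the aluminium flow cell where it stands: push the bench clamp's sliding jaw straight down by one of its side wings, gently (about 15 N, well under 30 N), until the pad meets the cell, presses it down to the bottom of its nest, and the jaw tips up slightly and binds on the bar. Then screw the T-handle clockwise about a third of a turn further, firmly hand-tight but well short of half a turn, or the cell's window cracks. Let go, and leave the beaker, bottle and vial alone.

Things in the scene. Friction and masses are not known exactly. Their poses are not given: they have to be found in the camera images.
- clamp: Steel bench clamp, fixed to the bench. Origin on the bench surface under the centre of the upright bar; z up; the jaw's arm points along its -x. Base plate 200 x 140 x 12 mm (x from -150 to +50 mm); bar 20 (x) x 8 (y) mm, top at 279 mm.
- jaw (a joint): How far the sliding jaw has been pushed down the bar from its highest place, m, 0 to 0.11. It stays where it is left; about 3 to 6 N slides it down freely and 15 to 20 N lifts it.
- tilt (a joint): Tilt of the sliding jaw on the bar, rad: about 0 hanging square; grows as the pad end is pushed up. Pushed down by a wing with the pad on the cell it tips by about 0.012 to 0.02 rad, its collar bites the bar and the jaw then moves neither down (at 15 to 25 N; a rigid stop to the hand) nor back up when let go. Under the screw it grows to about 0.03.
- wing: The pair of flat grey wings of the jaw's collar, one on each side (y) of the bar, each 32 (x) x 66 (y) x 14 mm, reaching 82 mm from the bar's axis. Origin between them on the bar's axis, 7 mm below their upper faces; axes as the clamp's.
- wing_left (a point): Place to push down with shut fingers (do not pinch it: a squeeze loads it too): upper face of the wing on the clamp's +y side, 62 mm from the bar's axis (room for the gripper beside the bar).
- wing_right (a point): The same on the clamp's -y side.
- handle_grip (a point): Centre of the grey T-handle on top of the screw, 90 mm from the bar's axis along the clamp's -x. The handle is a bar 60 mm long (this point's x), 12 mm thick (y), 24 mm tall (z), free underneath for 35 mm; its top starts up to 312 mm above the bench. With the pad on the cell the handle keeps its height as it turns (the jaw tips up instead).
- screw (a joint): Turn of the T-handle, rad, 0 to 3.6, clockwise from above; starts at 0 to 0.3, stays where left. Lowers the pad 1.2 mm per rad (too little to reach the cell unless the jaw was first pushed onto it). Turning takes 0.16 N m plus 0.0012 N m per N of clamping force. Jaw bound: some 10 N, then about 25 N per rad: 2.1 rad gives some 60 N.
- pad: Round steel pad under the vertical screw, 32 mm across, 10 mm thick, that presses on the cell; it does not rotate. Origin at the centre of its lower face.
- pad_face (a point): Centre of the pad's lower face.
- cell: Aluminium detector flow cell, a block 64 x 56 x 50 mm with a small round glass window and two side fittings, held in a dark steel nest under the pad. Origin at the centre of its underside. It slides only up and down in the nest: a light push (1 to 2 N) sinks it by 0 to 18 mm, a different amount each time that cannot be seen; only then does it stand firm and the jaw bind: feel for it.
- cell_top (a point): Centre of the cell's flat upper face. Its height differs from start to start.
- beaker: Glass beaker, 68 mm across, 90 mm tall; bystander. Origin under its centre.
- bottle: Amber bottle with grey cap, 64 mm across, 150 mm tall; bystander. Origin under its centre.
- vial: Small glass vial with cap, 22 mm across, 45 mm tall; bystander. Origin under its centre.

How it is judged:
By the outcome, as a careful person would: the job done as asked, in the order asked, and still so for the second after the job is handed in, with the robot touching nothing.
It also fails if it takes over 69 s, if anything falls off the work surface, if the arm or the gripper's body presses on something with over 40 N, if the wrist force passes 120 N, or if a joint passes its speed limit or range.

## Working session

There is one attempt and no reset: what is moved stays moved. The work goes in short steps, Python scripts to look and compute and a shell command to move; the robot and the scene stay as the last step left them, time stands still between calls to the robot, and variables do not carry over. Pictures are saved under pics/ and viewed, at most 12 in all, crops included, and the job is handed in when it is done.

```bash
mkdir -p pics
cat > h.py <<'E'
import numpy as np, cv2, pickle
from rig import ctrl
def snap(n,f):
    c=ctrl.capture(n); cv2.imwrite(f'pics/{f}.png',c['image'][:,:,::-1]); pickle.dump(c,open(f'pics/{f}.pkl','wb')); return c
def load(f): return pickle.load(open(f'pics/{f}.pkl','rb'))
def ray(c,u,v):
    R=cv2.Rodrigues(np.array(c['rvec'],float))[0]; t=np.array(c['tvec'],float).ravel()
    o=-R.T@t; d=R.T@np.linalg.inv(np.array(c['intrinsics']))@[u,v,1]; return o,d/np.linalg.norm(d)
def plane(c,u,v,z):
    o,d=ray(c,u,v); return o+d*(z-o[2])/d[2]
def tri(c1,p1,c2,p2):
    (o1,d1),(o2,d2)=ray(c1,*p1),ray(c2,*p2)
    A=np.stack([d1,-d2],1); s=np.linalg.lstsq(A,o2-o1,rcond=None)[0]
    a,b=o1+s[0]*d1,o2+s[1]*d2; return (a+b)/2,np.linalg.norm(a-b)
def proj(c,P):
    return cv2.projectPoints(np.array(P,float).reshape(-1,3),np.array(c['rvec'],float),np.array(c['tvec'],float),np.array(c['intrinsics']),None)[0].reshape(-1,2)
E
python3 - <<'E'
from h import *
for n in ['side','top']:
    c=snap(n,n+'0'); print(n,ray(c,320,240))
s=ctrl.sense(); print({k:np.round(v,3) for k,v in s.items()})
E
```

```text
side (array([ 195.07635573, -817.02158593,  868.04943569]), array([ 0.3195331 ,  0.74933556, -0.57999553]))
top (array([484.82504183,  52.41753697, 982.58739224]), array([ 0.15193295,  0.01152255, -0.98832364]))
{'time_s': np.float64(0.1), 'joints': array([ 1.047,  0.313,  1.498,  0.   ,  1.331, -0.223]), 'dq': array([-0.001,  0.   , -0.003,  0.   , -0.002, -0.001]), 'tau': array([ 3.0000e-03, -4.1290e+01, -2.6014e+01, -0.0000e+00,  3.0000e-03,
        0.0000e+00]), 'eef_pos': array([155.446, 501.216, 230.8  ]), 'ee_rot': array([-0.   ,  0.15 ,  0.989, -0.001]), 'force': array([-0.37 , -0.254, -0.24 ]), 'wrist_torque': array([ 0.013, -0.033, -0.012]), 'grip_force': np.float64(0.0), 'grip_width': np.float64(0.999)}
```

View pics/side0.png

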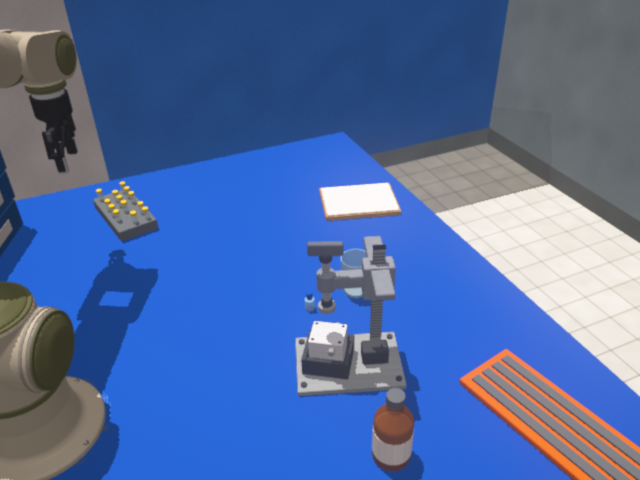

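View pics/top0.png

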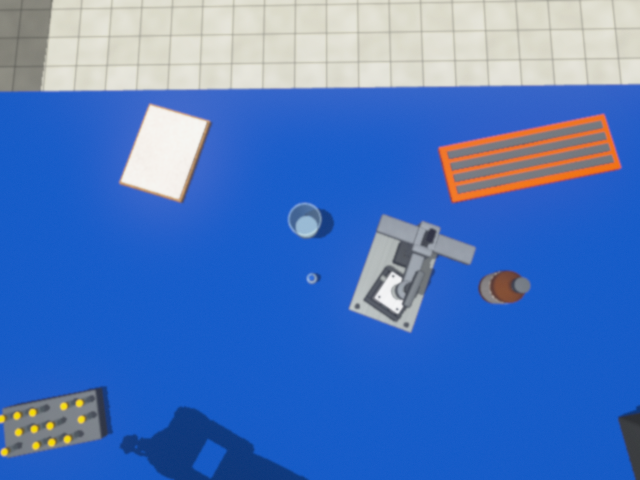

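The side view shows the clamp at about (350,330), the bottle at (393,430) and the vial at (310,303), with the beaker behind. The top view shows the bar top near (430,237), the wings from (380,225) to (475,255) and the handle around (415,285). I'll zoom in on both.

Run:
```python
import cv2,numpy as np
a=cv2.imread('pics/side0.png')[230:400,285:415]; b=cv2.imread('pics/top0.png')[205:340,340:485]
A=cv2.resize(a,None,fx=3,fy=3,interpolation=2); B=cv2.resize(b,None,fx=2.8,fy=2.8,interpolation=2)
m=np.zeros((510,800,3),np.uint8); m[:510,:390]=A; m[:B.shape[0],392:392+B.shape[1]]=B[:,:408]
cv2.imwrite('pics/z0.png',m)
```

```text
(no output)
```

View pics/z0.png

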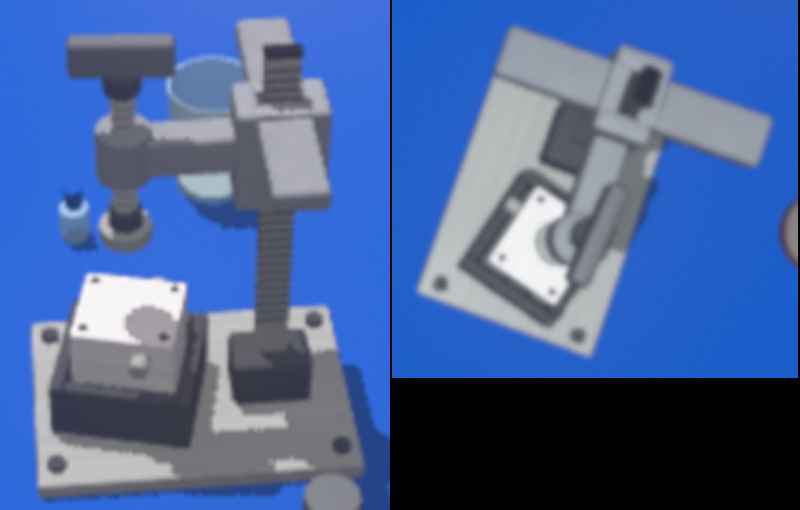

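```bash
cat > fit.py <<'E'
from h import *
from scipy.optimize import least_squares
s,t=load('side0'),load('top0')
S=lambda u,v:(285+u/3,230+v/3)
T=lambda u,v:(340+(u-392)/2.8,205+v/2.8)
obs=[(t,T(417,290),(-150,70,12)),(t,T(592,354),(-150,-70,12)),(s,S(38,487),(-150,-70,12)),(s,S(362,460),(50,-70,12)),(s,S(32,325),(-150,70,12)),(s,S(328,308),(50,70,12))]
w=[(t,T(771,118),(16,-82)),(t,T(757,166),(-16,-82)),(s,S(328,190),(16,-82)),(s,S(281,194),(-16,-82)),(t,T(513,27),(16,82)),(t,T(495,77),(-16,82)),(s,S(238,22),(-16,82)),(s,S(286,18),(16,82))]
def W(p,q): c,n=np.cos(p[2]),np.sin(p[2]); return [p[0]+c*q[0]-n*q[1],p[1]+n*q[0]+c*q[1],q[2]]
f=lambda p:np.concatenate([proj(c,W(p,q))[0]-uv for c,uv,q in obs]+[proj(c,W(p,(*q,p[3])))[0]-uv for c,uv,q in w])
r=least_squares(f,[580,-60,-.3,230],loss='soft_l1',x_scale=[10,10,.1,10]); p=r.x
print(np.round(p,3)); print(np.round(r.fun if 0 else f(p).reshape(-1,2),1))
print('wl',W(p,(0,62,p[3])),'wr',W(p,(0,-62,p[3])),'handle',W(p,(-90,0,290)))
# handle ends, top view & side
e=[plane(t,*T(x,y),300) for x,y in((618,190),(582,282))]; print(e, np.arctan2(*(e[0]-e[1])[[1,0]])-p[2])
print('handle top z by side (near edge top)',[tri(s,S(120,37),t,T(600,236))])
print('cell top', [tri(s,S(71,334),t,T(488,262)),tri(s,S(187,285),t,T(591,215))])
for n,u,z in(('beaker',(305,226),0),('bottlecap',(521,285),150),('vial',(312,279),45)): print(n,plane(t,*u,z))
E
python3 fit.py
```

```text
[ 6.01070e+02 -1.15326e+02 -3.53000e-01  2.42324e+02]
[[-0.2  0.4]
 [-0.3  0.9]
 [-0.4  0.3]
 [ 0.8  1.9]
 [-0.8 -0.6]
 [-0.5 -1.2]
 [ 1.3 -0.9]
 [ 0.4  0.1]
 [ 1.5  1.4]
 [-2.8  1.3]
 [-0.8 -1.7]
 [-0.6 -1.9]
 [-1.2 -0.6]
 [ 0.3 -0.3]]
wl [np.float64(622.4885279188422), np.float64(-57.142615788692495), np.float64(242.32413845171013)] wr [np.float64(579.6519081100546), np.float64(-173.508521462809), np.float64(242.32413845171013)] handle [np.float64(516.6110929283961), np.float64(-84.23447360324354), 290]
[array([539.10378577, -92.32302236, 300.        ]), array([489.72778812, -71.5296518 , 300.        ])] -0.04585694691051606
handle top z by side (near edge top) [(array([515.5530512 , -83.59008791, 293.09361586]), np.float64(2.0388031334693033))]
cell top [(array([500.53561635, -47.66899657,  41.33473351]), np.float64(11.70625230190391)), (array([ 539.99120112, -112.67061274,  122.09277395]), np.float64(8.055409089137518))]
beaker [667.57962953  97.39205635   0.        ]
bottlecap [ 528.90574748 -305.64181038  150.        ]
vial [546.37457943  80.07811745  45.        ]
```

```bash
python3 - <<'E'
from h import *
s=load('side0')
S=lambda u,v:(285+u/3,230+v/3)
for z in range(0,320,20): 
    q=proj(s,(516.6,-84.2,z))[0]; print(z,np.round([(q[0]-285)*3,(q[1]-230)*3]))
E
sed -n 1,60p /dev/null
python3 - <<'E'
from rig import ctrl
s=ctrl.sense()['eef_pos']; print(s, [624-s[0], -54-s[1], 290-s[2]])
import numpy as np
R=np.array([[-.955,.297,0],[.297,.955,0],[0,0,-1]]); print(R.T@[623-s[0], -55-s[1], 275-s[2]])
E
```

```text
0 [127. 408.]
20 [127. 386.]
40 [127. 364.]
60 [126. 341.]
80 [126. 318.]
100 [125. 295.]
120 [125. 270.]
140 [124. 246.]
160 [124. 220.]
180 [123. 195.]
200 [123. 168.]
220 [122. 141.]
240 [122. 114.]
260 [121.  86.]
280 [121.  57.]
300 [120.  27.]
[155.44577982 501.21627292 230.7999636 ] [np.float64(468.55422017573864), np.float64(-555.2162729156246), np.float64(59.200036399449374)]
[-611.71051332 -392.32293724  -44.2000364 ]
```

```bash
python3 -m inch '-20 -13 -9 0 0 0;-20 -13 -9 0 0 0;-20 -13 -9 0 0 0;-20 -13 -9 0 0 0;-20 -13 -9 0 0 0;-20 -13 -9 0 0 0;-20 -13 -9 0 0 0;-20 -13 -9 0 0 0;-20 -13 -9 0 0 0;-20 -13 0 0 0 0' 0 30
python3 -m inch '-30 -20 0 0 0 0;-30 -20 0 0 0 0;-30 -20 0 0 0 0;-30 -20 0 0 0 0;-30 -20 0 0 0 0;-30 -20 0 0 0 0;-30 -18 0 0 0 0;-30 -18 0 0 0 0;-25 -10 0 0 0 0;0 0 0 0 0 0'
```

```text
time_s: 0.93
eef_pos: [309.0, 317.2, 313.7]
ee_rot: [0.001, 0.15, 0.989, 0.001]
force: [-0.2, 0.6, 0.4]
grip_width: 0.001
grip_force: 0.0
time_s: 1.77
eef_pos: [514.3, 77.6, 310.9]
ee_rot: [-0.001, 0.152, 0.988, -0.0]
force: [-0.3, 0.4, -0.3]
grip_width: 0.002
grip_force: 0.0
```

```bash
python3 -m inch '-24 -15 0 0 0 0;-24 -15 0 0 0 0;-24 -15 0 0 0 0;-24 -15 0 0 0 0;-24 -16 0 0 0 0;-22 -14 0 0 0 0;0 0 0 0 0 0.5;0 0 10 0 0 0;0 0 10 0 0 0;0 0 0 0 0 0' ; python3 -c "
from h import *
snap('top','t1');snap('side','s1');s=ctrl.sense();print(s['eef_pos'],s['ee_rot'],s['force'])
import cv2
a=cv2.imread('pics/t1.png')[190:340,340:490];b=cv2.imread('pics/s1.png')[190:340,290:440]
cv2.imwrite('pics/z1.png',cv2.resize(np.hstack([b,a]),(800,400),interpolation=2))"
```

```text
time_s: 2.6
eef_pos: [619.9, -46.1, 289.4]
ee_rot: [-0.002, 0.175, 0.985, 0.0]
force: [-0.2, 0.9, -0.6]
grip_width: 0.0
grip_force: 0.0
[620.44380773 -46.2759526  291.91700086] [-5.66300930e-04  1.74805080e-01  9.84602895e-01  5.57526913e-05] [-0.26489354 -0.39782833  0.46462668]
```

View pics/z1.png

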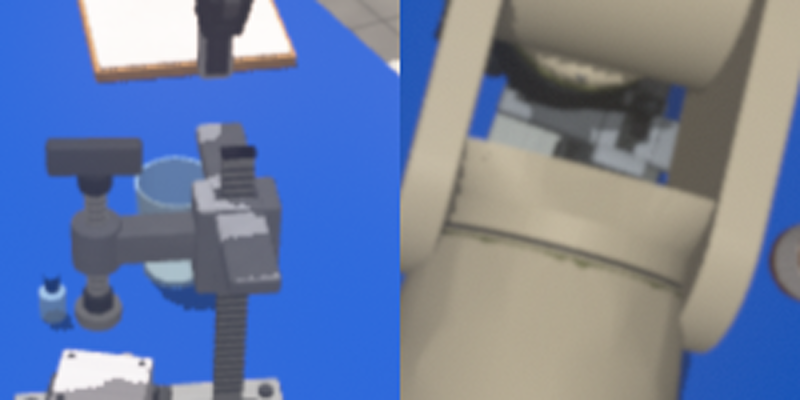

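The fingers are above the left wing, at about (215,70) in the left crop, and clear of the bar. I'll centre them and come down near the wing.

```bash
python3 -m inch '-5 -4 0 0 0 0;0 -4 5 0 0 0;0 0 8 0 0 0;0 0 8 0 0 0;0 0 8 0 0 0;0 0 5 0 0 0;0 0 3 0 0 0;0 0 0 0 0 0;0 0 0 0 0 0;0 0 0 0 0 0'; python3 -m inch '0 0 1 0 0 0;0 0 1 0 0 0;0 0 1 0 0 0;0 0 1 0 0 0;0 0 1 0 0 0;0 0 1 0 0 0;0 0 1 0 0 0;0 0 0 0 0 0;0 0 0 0 0 0;0 0 0 0 0 0'
```

```text
time_s: 3.53
eef_pos: [623.0, -56.3, 255.7]
ee_rot: [0.0, 0.176, 0.984, -0.0]
force: [-0.1, 0.6, 0.6]
grip_width: 0.0
grip_force: 0.0
time_s: 4.37
eef_pos: [622.9, -56.3, 248.4]
ee_rot: [0.0, 0.176, 0.984, -0.0]
force: [-0.5, 0.9, 1.0]
grip_width: -0.001
grip_force: 0.0
```

```bash
python3 -m inch '0 0 1 0 0 0;0 0 1 0 0 0;0 0 1 0 0 0;0 0 1 0 0 0;0 0 1 0 0 0;0 0 1 0 0 0;0 0 1 0 0 0;0 0 1 0 0 0;0 0 1 0 0 0;0 0 1 0 0 0'; python3 -m inch '0 0 1.5 0 0 0;0 0 1.5 0 0 0;0 0 1.5 0 0 0;0 0 1.5 0 0 0;0 0 1.5 0 0 0;0 0 1.5 0 0 0;0 0 1.5 0 0 0;0 0 1.5 0 0 0;0 0 1.5 0 0 0;0 0 1.5 0 0 0'
```

```text
time_s: 5.2
eef_pos: [623.0, -56.2, 238.4]
ee_rot: [0.0, 0.176, 0.984, 0.0]
force: [0.5, 1.4, 2.6]
grip_width: -0.001
grip_force: 1.2
time_s: 6.03
eef_pos: [622.9, -56.3, 223.2]
ee_rot: [0.0, 0.176, 0.984, 0.0]
force: [1.3, 1.4, 2.1]
grip_width: 0.0
grip_force: 1.2
```

```bash
python3 -m inch '0 0 1.5 0 0 0;0 0 1.5 0 0 0;0 0 1.5 0 0 0;0 0 1.5 0 0 0;0 0 1.5 0 0 0;0 0 1.5 0 0 0;0 0 1.5 0 0 0;0 0 1.5 0 0 0;0 0 1.5 0 0 0;0 0 1.5 0 0 0'; python3 -m inch '0 0 1 0 0 0;0 0 1 0 0 0;0 0 1 0 0 0;0 0 1 0 0 0;0 0 1 0 0 0;0 0 1 0 0 0;0 0 1 0 0 0;0 0 1 0 0 0;0 0 1 0 0 0;0 0 1 0 0 0'
```

```text
time_s: 6.87
eef_pos: [622.9, -56.3, 208.2]
ee_rot: [0.0, 0.176, 0.984, 0.0]
force: [0.1, 1.8, 2.7]
grip_width: -0.001
grip_force: 1.2
time_s: 7.7
eef_pos: [623.0, -56.3, 198.9]
ee_rot: [0.0, 0.176, 0.984, -0.0]
force: [-0.8, 3.9, 10.5]
grip_width: 0.003
grip_force: 1.2
```

```bash
python3 -c "
from h import *
snap('side','s2')
cv2.imwrite('pics/z2.png',cv2.resize(cv2.imread('pics/s2.png')[210:400,280:420],(560,600)[0:2],interpolation=2))"
```

```text
(no output)
```

View pics/z2.png

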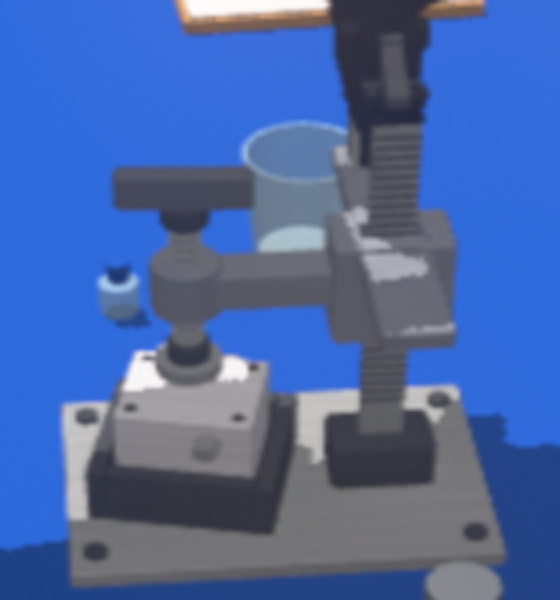

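The pad has reached the cell (at 188,365) and the force is rising to 10 N. I'll feel the rest in small steps.

```bash
python3 -m inch '0 0 0.1 0 0 0;0 0 0 0 0 0;0 0 0.1 0 0 0;0 0 0 0 0 0;0 0 0.1 0 0 0;0 0 0 0 0 0;0 0 0 0 0 0;0 0 0 0 0 0;0 0 0 0 0 0;0 0 0 0 0 0'
```

```text
time_s: 8.58
eef_pos: [623.1, -56.3, 198.9]
ee_rot: [0.001, 0.176, 0.984, -0.0]
force: [1.8, 2.7, 7.4]
grip_width: 0.001
grip_force: 1.0
```

```bash
python3 -m inch '0 0 0.1 0 0 0;0 0 0.1 0 0 0;0 0 0.1 0 0 0;0 0 0.1 0 0 0;0 0 0.1 0 0 0;0 0 0.1 0 0 0;0 0 0 0 0 0;0 0 0 0 0 0;0 0 0 0 0 0;0 0 0 0 0 0'
```

```text
time_s: 9.42
eef_pos: [623.1, -56.3, 198.8]
ee_rot: [0.001, 0.175, 0.984, -0.0]
force: [-0.6, 3.9, 10.0]
grip_width: -0.003
grip_force: 1.1
```

```bash
python3 -m inch '0 0 0.1 0 0 0;0 0 0.1 0 0 0;0 0 0.1 0 0 0;0 0 0.1 0 0 0;0 0 0.1 0 0 0;0 0 0.1 0 0 0;0 0 0.1 0 0 0;0 0 0 0 0 0;0 0 0 0 0 0;0 0 0 0 0 0'
```

```text
time_s: 10.25
eef_pos: [623.3, -56.3, 198.6]
ee_rot: [0.001, 0.175, 0.984, -0.0]
force: [-0.6, 5.0, 13.0]
grip_width: 0.0
grip_force: 1.2
```

```bash
python3 -m inch '0 0 0.1 0 0 0;0 0 0.1 0 0 0;0 0 0.1 0 0 0;0 0 0.1 0 0 0;0 0 0.1 0 0 0;0 0 0.1 0 0 0;0 0 0.1 0 0 0;0 0 0 0 0 0;0 0 0 0 0 0;0 0 0 0 0 0'; python3 -c "
from h import *
snap('side','s3')
a=[cv2.imread(f'pics/{f}.png')[210:360,300:420] for f in('s2','s3')]
cv2.imwrite('pics/z3.png',cv2.resize(np.hstack(a),(800,500),interpolation=2))"
```

```text
time_s: 11.08
eef_pos: [623.4, -56.2, 198.4]
ee_rot: [0.002, 0.175, 0.984, -0.0]
force: [-2.1, 4.8, 15.2]
grip_width: 0.001
grip_force: 1.2
```

View pics/z3.png

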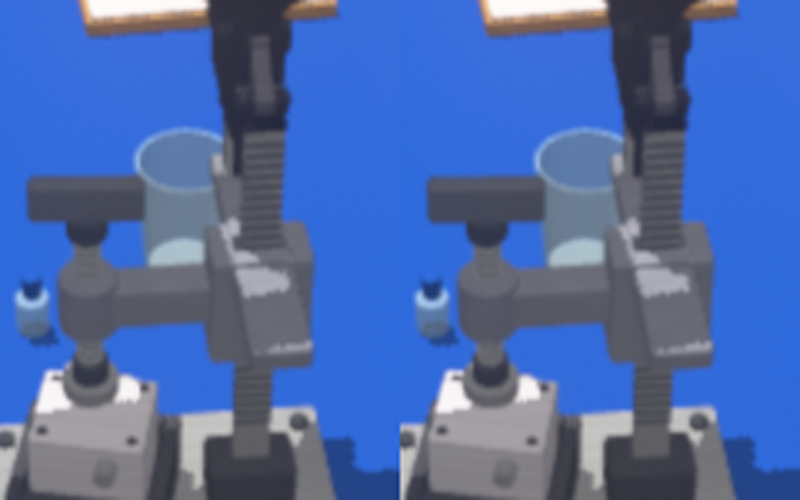

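Run:
```python
from h import *
im={k:load(k)['image'] for k in('side0','s2','s3')}
s=load('side0'); t=load('top0')
S=lambda u,v:(285+u/3,230+v/3)
T=lambda u,v:(340+(u-392)/2.8,205+v/2.8)
q=ctrl.sense(); print(q['force'],q['wrist_torque'],np.round(q['tau'],2))
def track(a,b,x,y,w,h,dy=40):
    A=cv2.cvtColor(im[a],7);B=cv2.cvtColor(im[b],7); p=A[y:y+h,x:x+w]
    r=cv2.matchTemplate(B[y-5:y+h+dy,x-5:x+w+5],p,cv2.TM_CCOEFF_NORMED)
    _,m,_,l=cv2.minMaxLoc(r)
    f=lambda a,b,c:(a-c)/(2*(a-2*b+c)) if a-2*b+c else 0
    sx=f(*r[l[1],l[0]-1:l[0]+2]) if 0<l[0]<r.shape[1]-1 else 0; sy=f(*r[l[1]-1:l[1]+2,l[0]]) if 0<l[1]<r.shape[0]-1 else 0
    return round(m,2),round(l[0]-5+sx,2),round(l[1]-5+sy,2)
print('cell fitting 0->s2',track('side0','s2',322,340,20,22,10),'0->s3',track('side0','s3',322,340,20,22,10))
print('handle s2->s3',track('s2','s3',306,258,30,25,10),'pad s2->s3',track('s2','s3',316,315,20,14,10))
# cell top: in top view
for z in(75,85,95,105):
    P=[plane(t,*T(*u),z) for u in((540,187),(488,262),(552,303))]
    print(z,[np.round((proj(s,p)[0]-[285,230])*3) for p in P],np.linalg.norm(P[0]-P[1]),np.linalg.norm(P[1]-P[2]))
    print('   centre',(P[0]+P[2])/2)
a=im['side0'][315:360,300:355]; b=im['s3'][315:360,300:355]
cv2.imwrite('pics/z4.png',cv2.resize(np.hstack([a,b])[:,:,::-1],(800,330),interpolation=2))
```

```text
[-1.09140955  5.61827038 15.43081423] [-0.21364346  0.5531477  -0.08755992] [-3.110e+00 -4.324e+01 -2.161e+01 -4.000e-02 -7.500e-01 -1.300e-01]
cell fitting 0->s2 (0.78, np.float32(-0.09), np.float32(-0.07)) 0->s3 (0.78, np.float32(-0.09), np.float32(-0.07))
handle s2->s3 (1.0, np.float32(-0.04), np.float32(0.08)) pad s2->s3 (1.0, np.float32(-0.06), np.float32(0.09))
75 [array([188., 303.]), array([ 84., 290.]), array([ 70., 351.])] 66.05229370947836 53.34001862794835
   centre [517.8083645 -87.4721364  75.       ]
85 [array([186., 291.]), array([ 83., 278.]), array([ 69., 338.])] 65.32451482807754 52.752306424316366
   centre [517.4449469  -85.93080083  85.        ]
95 [array([183., 278.]), array([ 82., 265.]), array([ 67., 324.])] 64.59673594667674 52.16459422068431
   centre [517.08152931 -84.38946526  95.        ]
105 [array([181., 265.]), array([ 80., 252.]), array([ 66., 310.])] 63.868957065275964 51.57688201705232
   centre [516.71811171 -82.84812968 105.        ]
```

View pics/z4.png

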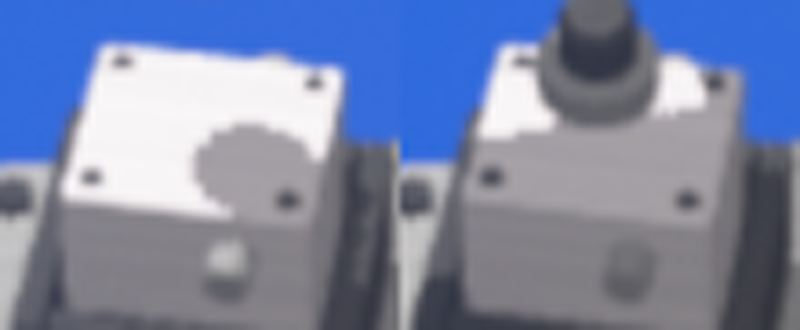

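The cell corners match a top at z ≈ 88 mm, and the pad's front rim at (600,125) in the right crop is still about 13 mm above it. So something else is resisting, and I'll look at the gripper.

Run:
```python
from h import *
w=snap('wrist','w3')['image']; c=load('s3'); a=c['image'][90:310,300:440]
m=np.zeros((560,800,3),np.uint8); m[:550,:350]=cv2.resize(a,(350,550),interpolation=2); m[:336,352:800]=cv2.resize(w,(448,336))
cv2.imwrite('pics/z5.png',m[:,:,::-1])
q=ctrl.sense(); print(q['eef_pos'],q['force'],q['wrist_torque'],q['joints'])
p=q['eef_pos']
for n,P in(('tcp',p),('bartop',(601,-115.3,279)),('body73',p+[0,0,73])): print(n,((proj(c,P)[0]-[300,90])*2.5).round())
wc=load('w3'); print(ray(wc,320,240))
```

```text
[623.40222556 -56.20488305 198.42684797] [-1.25078803  5.04287999 14.41618691] [-0.17492119  0.59879347 -0.10011843] [-2.76539356e-01  5.59722998e-01  1.21711839e+00 -6.53129890e-04
  1.36116856e+00 -1.49461962e+00]
tcp [182. 429.]
bartop [198. 391.]
body73 [185. 347.]
(array([543.97478354, -26.32527806, 341.54718432]), array([ 0.31315108, -0.11183945, -0.94309508]))
```

View pics/z5.png

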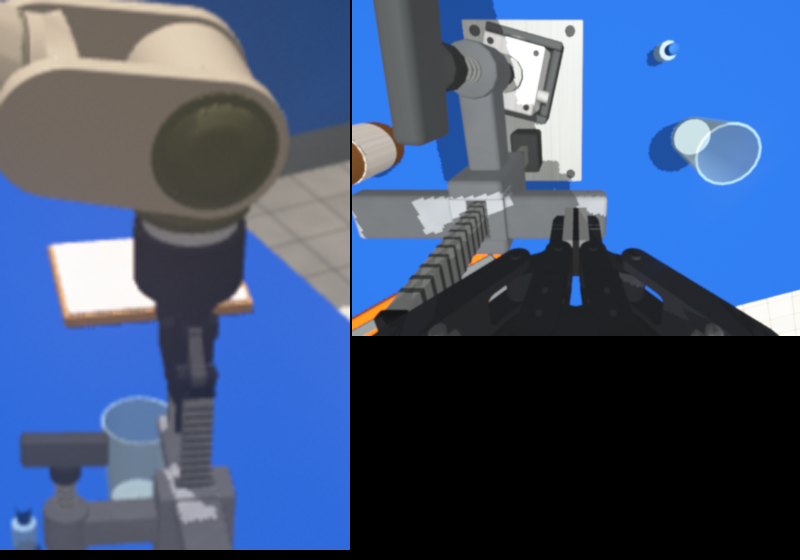

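The wrist view shows that the gripper's left knuckle is resting on the top of the bar, near (395,325). I'll lift, turn the gripper 90° so its narrow side faces the bar, and push again.

```bash
python3 -m inch '0 0 -3 0 0 0;0 0 -4 0 0 0;0 0 -5 0 0 0;0 0 -5 0 0 0;0 0 -5 0 0 0;0 0 0 0 0 1;0 0 0 0 0 1;0 0 0 0 0 1;0 0 0 0 0 1;0 0 0 0 0 1'; python3 -m inch '0 0 0 0 0 1;0 0 0 0 0 1;0 0 0 0 0 1;0 0 0 0 0 1;0 0 0 0 0 1;0 0 0 0 0 1;0 0 0 0 0 1;0 0 0 0 0 1;0 0 0 0 0 1;0 0 0 0 0 1';python3 -m inch '0 0 5 0 0 0;0 0 4 0 0 0;0 0 3 0 0 0;0 0 2 0 0 0;0 0 1 0 0 0;0 0 0 0 0 0;0 0 0 0 0 0;0 0 0 0 0 0;0 0 0 0 0 0;0 0 0 0 0 0'
```

```text
time_s: 12.02
eef_pos: [622.9, -56.4, 218.2]
ee_rot: [-0.0, 0.427, 0.904, -0.0]
force: [-0.1, -0.7, 0.8]
grip_width: 0.007
grip_force: 0.0
time_s: 12.85
eef_pos: [622.9, -56.4, 218.2]
ee_rot: [0.0, 0.822, 0.57, -0.0]
force: [-0.2, -0.5, 0.3]
grip_width: 0.001
grip_force: 0.0
time_s: 13.68
eef_pos: [622.9, -56.3, 203.1]
ee_rot: [0.0, 0.82, 0.572, 0.0]
force: [-0.7, -0.6, -0.7]
grip_width: -0.001
grip_force: 0.0
```

```bash
python3 -m inch '0 0 1 0 0 0;0 0 1 0 0 0;0 0 1 0 0 0;0 0 1 0 0 0;0 0 1 0 0 0;0 0 1 0 0 0;0 0 1 0 0 0;0 0 1 0 0 0;0 0 0 0 0 0;0 0 0 0 0 0'
```

```text
time_s: 14.52
eef_pos: [622.9, -56.3, 195.0]
ee_rot: [0.0, 0.82, 0.572, 0.0]
force: [0.5, 2.6, 1.9]
grip_width: 0.001
grip_force: 0.7
```

```bash
python3 -m inch '0 0 0.6 0 0 0;0 0 0.6 0 0 0;0 0 0.6 0 0 0;0 0 0.6 0 0 0;0 0 0.6 0 0 0;0 0 0.6 0 0 0;0 0 0.6 0 0 0;0 0 0.6 0 0 0;0 0 0.6 0 0 0;0 0 0.6 0 0 0'
```

```text
time_s: 15.35
eef_pos: [622.9, -56.3, 189.0]
ee_rot: [0.0, 0.82, 0.572, 0.0]
force: [0.4, 1.4, 2.3]
grip_width: -0.001
grip_force: 1.2
```

```bash
python3 -m inch '0 0 0.3 0 0 0;0 0 0.3 0 0 0;0 0 0.3 0 0 0;0 0 0.3 0 0 0;0 0 0.3 0 0 0;0 0 0.3 0 0 0;0 0 0.3 0 0 0;0 0 0.3 0 0 0;0 0 0.3 0 0 0;0 0 0.3 0 0 0'
```

```text
time_s: 16.18
eef_pos: [622.9, -56.3, 186.0]
ee_rot: [-0.0, 0.82, 0.572, 0.0]
force: [0.7, 1.1, 2.7]
grip_width: 0.003
grip_force: 1.2
```

```bash
python3 -m inch '0 0 0.3 0 0 0;0 0 0.3 0 0 0;0 0 0.3 0 0 0;0 0 0.3 0 0 0;0 0 0.3 0 0 0;0 0 0.3 0 0 0;0 0 0.3 0 0 0;0 0 0.3 0 0 0;0 0 0.3 0 0 0;0 0 0.3 0 0 0'
```

```text
time_s: 17.02
eef_pos: [622.9, -56.3, 183.0]
ee_rot: [0.0, 0.82, 0.572, 0.0]
force: [1.1, 1.6, 2.7]
grip_width: 0.001
grip_force: 1.7
```

```bash
python3 -m inch '0 0 0.3 0 0 0;0 0 0.3 0 0 0;0 0 0.3 0 0 0;0 0 0.3 0 0 0;0 0 0.3 0 0 0;0 0 0.3 0 0 0;0 0 0.3 0 0 0;0 0 0.3 0 0 0;0 0 0.3 0 0 0;0 0 0.3 0 0 0'
```

```text
time_s: 17.85
eef_pos: [622.9, -56.3, 180.0]
ee_rot: [-0.0, 0.82, 0.572, 0.0]
force: [0.8, 1.9, 3.8]
grip_width: 0.002
grip_force: 1.7
```

```bash
python3 -m inch '0 0 0.3 0 0 0;0 0 0.3 0 0 0;0 0 0.3 0 0 0;0 0 0.3 0 0 0;0 0 0.3 0 0 0;0 0 0.3 0 0 0;0 0 0.3 0 0 0;0 0 0.3 0 0 0;0 0 0.3 0 0 0;0 0 0.3 0 0 0'
```

```text
time_s: 18.68
eef_pos: [622.9, -56.3, 177.0]
ee_rot: [0.0, 0.82, 0.572, 0.0]
force: [1.5, 2.2, 3.7]
grip_width: -0.003
grip_force: 2.0
```

```bash
python3 -m inch '0 0 0.3 0 0 0;0 0 0.3 0 0 0;0 0 0.3 0 0 0;0 0 0.3 0 0 0;0 0 0.3 0 0 0;0 0 0.3 0 0 0;0 0 0.3 0 0 0;0 0 0.3 0 0 0;0 0 0.3 0 0 0;0 0 0.3 0 0 0'
```

```text
time_s: 19.52
eef_pos: [623.5, -56.3, 175.2]
ee_rot: [0.001, 0.82, 0.572, 0.001]
force: [2.9, 3.1, 9.4]
grip_width: -0.003
grip_force: 4.9
```

```bash
python3 -m inch '0 0 0.1 0 0 0;0 0 0.1 0 0 0;0 0 0.1 0 0 0;0 0 0.1 0 0 0;0 0 0.1 0 0 0;0 0 0.1 0 0 0;0 0 0.1 0 0 0;0 0 0.1 0 0 0;0 0 0 0 0 0;0 0 0 0 0 0'
```

```text
time_s: 20.35
eef_pos: [623.7, -56.3, 174.7]
ee_rot: [0.001, 0.82, 0.572, 0.001]
force: [2.1, 2.6, 11.3]
grip_width: -0.002
grip_force: 5.3
```

```bash
python3 -m inch '0 0 0.1 0 0 0;0 0 0.1 0 0 0;0 0 0.1 0 0 0;0 0 0.1 0 0 0;0 0 0.1 0 0 0;0 0 0.1 0 0 0;0 0 0.1 0 0 0;0 0 0.1 0 0 0;0 0 0.1 0 0 0;0 0 0 0 0 0'
```

```text
time_s: 21.18
eef_pos: [623.9, -56.3, 174.2]
ee_rot: [0.001, 0.82, 0.572, 0.002]
force: [3.5, 3.9, 13.7]
grip_width: 0.001
grip_force: 6.4
```

Run:
```python
from h import *
c=snap('side','s6'); w=snap('wrist','w6')
b=load('s3')['image'][315:365,300:355]; a=c['image'][315:365,300:355]
m=np.zeros((600,800,3),np.uint8); m[:240,:264]=cv2.resize(b,(264,240),interpolation=2); m[250:490,:264]=cv2.resize(a,(264,240),interpolation=2)
m[:390,270:790]=cv2.resize(w['image'],(520,390))
cv2.imwrite('pics/z6.png',m[:,:,::-1])
q=ctrl.sense(); print(q['eef_pos'],q['force'],q['wrist_torque'])
```

```text
[623.88112276 -56.31784318 174.24856039] [ 2.61577146  3.43332883 12.0502077 ] [ 0.55069517 -0.4833682   0.01701107]
```

View pics/z6.png

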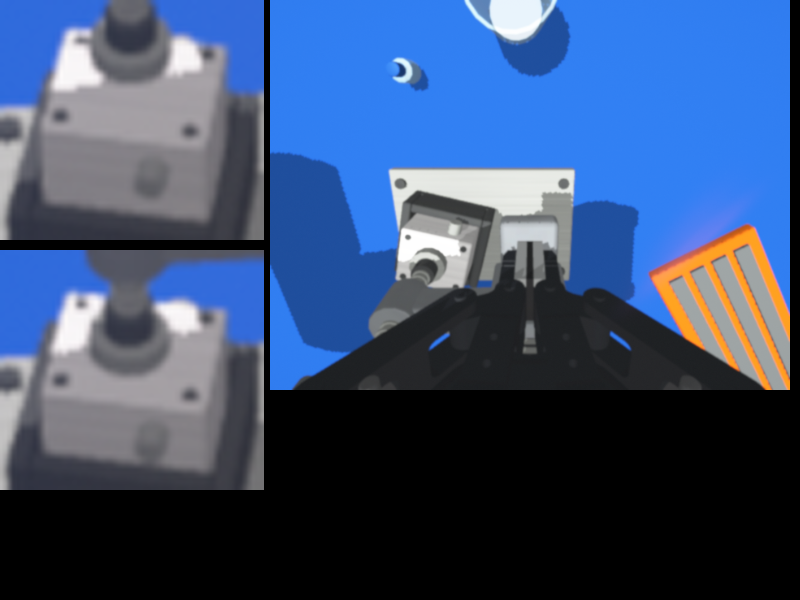

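The cell has sunk by about 3 px (roughly 7 mm), the pad is on it, and the gripper is clear of the bar. I'll press on to about 16 N.

```bash
python3 -m inch '0 0 0.1 0 0 0;0 0 0.1 0 0 0;0 0 0.1 0 0 0;0 0 0.1 0 0 0;0 0 0.1 0 0 0;0 0 0.1 0 0 0;0 0 0.1 0 0 0;0 0 0.1 0 0 0;0 0 0.1 0 0 0;0 0 0 0 0 0'
```

```text
time_s: 22.12
eef_pos: [624.1, -56.3, 173.9]
ee_rot: [0.002, 0.82, 0.572, 0.002]
force: [2.9, 4.7, 15.3]
grip_width: 0.001
grip_force: 7.7
```

```bash
python3 -m inch '0 0 0.1 0 0 0;0 0 0.1 0 0 0;0 0 0.1 0 0 0;0 0 0.1 0 0 0;0 0 0.1 0 0 0;0 0 0.1 0 0 0;0 0 0.1 0 0 0;0 0 0.1 0 0 0;0 0 0.1 0 0 0;0 0 0 0 0 0'
```

```text
time_s: 22.95
eef_pos: [624.3, -56.2, 173.5]
ee_rot: [0.002, 0.82, 0.572, 0.002]
force: [1.4, 4.1, 17.9]
grip_width: 0.003
grip_force: 9.2
```

```bash
python3 -m inch '0 0 -1 0 0 0;0 0 -3 0 0 0;0 0 -8 0 0 0;0 0 -18 0 0 0;0 0 -20 0 0 0;0 0 -20 0 0 0;0 0 -20 0 0 0;0 0 -20 0 0 0;0 0 -20 0 0 0;0 0 -10 0 0 0'; python3 -m inch '-9 -13 0 0 0 0;-9 -13 0 0 0 0;-9 -13 0 0 0 0;-9 -13 0 0 0 0;-9 -13 0 0 0 0;-9 -13 0 0 0 0;-9 -12 0 0 0 0;0 0 0 0 0 -1;0 0 0 0 0 -1;0 0 0 0 0 -1' 0.7; python3 -m inch '0 0 0 0 0 -1;0 0 0 0 0 -1;0 0 0 0 0 -1;0 0 0 0 0 -1;0 0 0 0 0 -1;0 0 0 0 0 -1;0 0 0 0 0 -1;0 0 0 0 0 -1;0 0 0 0 0 -1;0 0 0 0 0 -1' ; python3 -m inch '0 0 0 0 0 -1;0 0 0 0 0 -1;0 0 0 0 0 0;0 0 0 0 0 0;0 0 0 0 0 0;0 0 0 0 0 0;0 0 0 0 0 0;0 0 0 0 0 0;0 0 0 0 0 0;0 0 0 0 0 0'
python3 - <<'E'
from h import *
c=snap('side','s7'); w=snap('wrist','w7')
b=c['image'][230:350,295:415]
m=np.zeros((600,800,3),np.uint8); m[:320,:320]=cv2.resize(b,(320,320),interpolation=2)
m[:360,320:800]=cv2.resize(w['image'],(480,360))
cv2.imwrite('pics/z7.png',m[:,:,::-1])
q=ctrl.sense(); print(q['eef_pos'],q['force'],q['joints'],ray(w,320,240))
E
```

```text
time_s: 23.78
eef_pos: [622.8, -56.7, 312.6]
ee_rot: [0.001, 0.82, 0.572, 0.0]
force: [0.1, 0.3, 0.7]
grip_width: -0.001
grip_force: 0.0
time_s: 24.62
eef_pos: [516.0, -84.5, 309.9]
ee_rot: [-0.001, 0.719, 0.695, -0.001]
force: [0.7, 0.0, -0.0]
grip_width: 0.703
grip_force: 0.0
time_s: 25.45
eef_pos: [516.2, -84.4, 309.7]
ee_rot: [-0.001, 0.275, 0.961, -0.0]
force: [-0.1, -0.5, 0.2]
grip_width: 0.703
grip_force: 0.0
time_s: 26.28
eef_pos: [516.6, -84.3, 310.5]
ee_rot: [-0.0, 0.176, 0.984, -0.0]
force: [-0.2, 0.1, 0.7]
grip_width: 0.703
grip_force: 0.0
[516.6345132  -84.28143196 310.50021222] [-0.0794234  -0.32840582 -0.0765066 ] [-3.85759715e-01  2.65928609e-01  1.35525749e+00  1.05496971e-05
  1.52039027e+00 -1.60321413e+00] (array([437.6892767 , -54.56712862, 453.94903359]), array([ 0.30999254, -0.11061085, -0.94428273]))
```

View pics/z7.png

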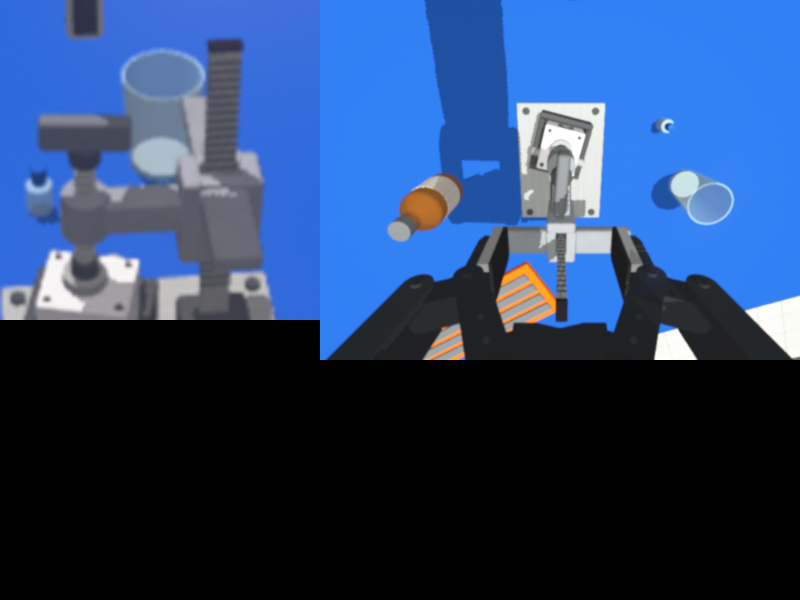

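The jaw has stayed down: the side crop shows the handle at (85,130) and the pad on the cell at (85,285). In the wrist view the handle, at (562,180), is aligned with the clamp. I'll descend around it, keeping the TCP just below the handle so the knuckles clear the bar top.

```bash
python3 -m inch '0 0 10 0 0 0;0 0 15 0 0 0;0 0 15 0 0 0;0 0 15 0 0 0;0 0 15 0 0 0;0 0 15 0 0 0;0 0 10 0 0 0;0 0 8 0 0 0;0 0 0 0 0 0;0 0 0 0 0 0'; python3 -m inch '0 0 0 0 0 0;0 0 0 0 0 0;0 0 0 0 0 0;0 0 0 0 0 0;0 0 0 0 0 0;0 0 0 0 0 0;0 0 0 0 0 0;0 0 0 0 0 0;0 0 0 0 0 0;0 0 0 0 0 0' 0 50; python3 -c "
from rig import ctrl;q=ctrl.sense();print(q['force'],q['wrist_torque'],q['joints'])"
```

```text
time_s: 27.22
eef_pos: [516.7, -84.3, 207.6]
ee_rot: [0.0, 0.176, 0.984, -0.0]
force: [0.4, -0.4, -0.1]
grip_width: 0.701
grip_force: 0.0
time_s: 28.05
eef_pos: [516.9, -84.1, 208.1]
ee_rot: [0.001, 0.176, 0.984, 0.0]
force: [-0.5, 3.2, 6.3]
grip_width: 0.125
grip_force: 49.9
[-0.45264547  3.19008829  6.26945099] [ 0.53579386  0.04478481 -0.16109245] [-3.85588151e-01  3.28343858e-01  1.53880992e+00  5.84776639e-04
  1.27347690e+00 -1.60333180e+00]
```

```bash
python3 -m inch '0 0 0 0 0 0.5;0 0 0 0 0 0.5;0 0 0 0 0 0.5;0 0 0 0 0 0.5;0 0 0 0 0 0.5;0 0 0 0 0 0.5;0 0 0 0 0 0.5;0 0 0 0 0 0.5;0 0 0 0 0 0.5;0 0 0 0 0 0.5'; python3 -c "
from rig import ctrl;q=ctrl.sense();print(q['force'],q['wrist_torque'],q['joints'][5]+1.6033)"
```

```text
time_s: 28.88
eef_pos: [516.9, -83.8, 208.0]
ee_rot: [0.0, 0.425, 0.905, 0.001]
force: [0.7, 4.9, 6.0]
grip_width: 0.129
grip_force: 48.9
[0.7410961  4.86131846 5.99038828] [0.80853559 0.03168569 0.1661735 ] 0.5256398966971312
```

```bash
python3 -m inch '0 0 0 0 0 0.6;0 0 0 0 0 0.6;0 0 0 0 0 0.6;0 0 0 0 0 0.6;0 0 0 0 0 0.6;0 0 0 0 0 0.6;0 0 0 0 0 0.6;0 0 0 0 0 0.6;0 0 0 0 0 0.6;0 0 0 0 0 0.6'; python3 -c "
from rig import ctrl;q=ctrl.sense();print(q['force'],q['wrist_torque'],q['joints'][5]+1.6033)"
```

```text
time_s: 29.72
eef_pos: [517.5, -83.7, 208.0]
ee_rot: [0.001, 0.684, 0.729, 0.001]
force: [6.2, 5.2, 3.7]
grip_width: 0.128
grip_force: 48.8
[6.21464134 5.21868361 3.74545721] [ 0.81208776 -0.5298528   0.24132011] 1.154413755142568
```

```bash
python3 -m inch '0 0 0 0 0 0.6;0 0 0 0 0 0.6;0 0 0 0 0 0.6;0 0 0 0 0 0.6;0 0 0 0 0 0.6;0 0 0 0 0 0.6;0 0 0 0 0 0.6;0 0 0 0 0 0.6;0 0 0 0 0 0.6;0 0 0 0 0 0.6'; python3 -c "
from rig import ctrl;q=ctrl.sense();print(q['force'],q['wrist_torque'],q['joints'][5]+1.6033)"
```

```text
time_s: 30.55
eef_pos: [518.1, -83.9, 207.9]
ee_rot: [0.001, 0.876, 0.482, 0.002]
force: [10.9, 2.9, 0.2]
grip_width: 0.128
grip_force: 48.7
[10.8505696   2.92828921  0.21129631] [ 0.70732683 -1.16937093  0.22601499] 1.7826918219339227
```

```bash
python3 -m inch '0 0 0 0 0 0.5;0 0 0 0 0 0.5;0 0 0 0 0 0.5;0 0 0 0 0 0.5;0 0 0 0 0 0.5;0 0 0 0 0 0.5;0 0 0 0 0 0.4;0 0 0 0 0 0;0 0 0 0 0 0;0 0 0 0 0 0'; python3 -c "
from rig import ctrl;q=ctrl.sense();print(q['force'],q['wrist_torque'],q['joints'][5]+1.6033)
from h import *
snap('wrist','w8')"
```

```text
time_s: 31.38
eef_pos: [518.4, -84.2, 207.8]
ee_rot: [0.001, 0.947, 0.32, 0.002]
force: [13.1, 2.5, 0.0]
grip_width: 0.127
grip_force: 48.8
[1.31497770e+01 2.46720807e+00 1.11027382e-02] [ 0.55891689 -1.42635015  0.11879862] 2.1359545614387065
```

```bash
python3 -m inch '0 0 0 0 0 0;0 0 0 0 0 0;0 0 0 0 0 0;0 0 0 0 0 0;0 0 0 0 0 0;0 0 0 0 0 0;0 0 0 0 0 0;0 0 0 0 0 0;0 0 0 0 0 0;0 0 0 0 0 0' 0.5; python3 -m inch '0 0 -5 0 0 0;0 0 -10 0 0 0;0 0 -15 0 0 0;0 0 -20 0 0 0;0 0 -20 0 0 0;0 0 -20 0 0 0;0 0 -20 0 0 0;0 0 -20 0 0 0;0 0 -10 0 0 0;0 0 0 0 0 0'
python3 - <<'E'
from h import *
c=snap('side','s9'); w=snap('wrist','w9')
b=c['image'][230:350,295:415]; a=load('s7')['image'][230:350,295:415]
m=np.zeros((600,800,3),np.uint8); m[:300,:300]=cv2.resize(a,(300,300),interpolation=2);m[300:600,:300]=cv2.resize(b,(300,300),interpolation=2)
m[:375,300:800]=cv2.resize(w['image'],(500,375))
cv2.imwrite('pics/z9.png',m[:,:,::-1])
q=ctrl.sense(); print(q['eef_pos'],q['force'],q['joints'])
E
```

```text
time_s: 32.27
eef_pos: [516.6, -84.3, 207.5]
ee_rot: [-0.0, 0.947, 0.32, -0.0]
force: [0.1, 0.4, 0.1]
grip_width: 0.501
grip_force: 0.0
time_s: 33.1
eef_pos: [517.1, -84.5, 350.1]
ee_rot: [0.002, 0.947, 0.32, 0.002]
force: [0.0, -0.6, -0.7]
grip_width: 0.501
grip_force: 0.0
[516.49780569 -84.24272334 346.97425149] [-0.27248587 -0.13053669 -0.16228978] [-3.85780182e-01  2.57247307e-01  1.27457802e+00 -9.56838431e-06
  1.61033704e+00  5.32875628e-01]
```

View pics/z9.png

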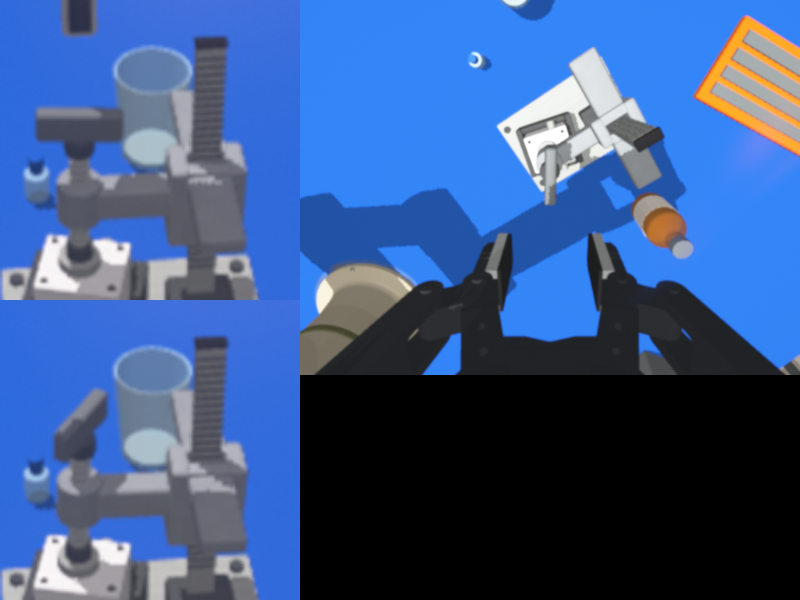

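The handle, at (80,425) in the lower crop, has turned about 120°. The jaw and pad are in place, the bystanders haven't moved and the gripper is clear, so I'm handing in.

```bash
python3 -c "
from rig import ctrl; print(ctrl.finish_job())"
```

```text
the job is handed in; nothing more can be done
None
```

I pushed the jaw down to a firm stop at 15–18 N, screwed the T-handle about 2.1 rad clockwise, released it and handed the job in at about 33 s; on the first push a gripper knuckle rested on the bar top at about 15 N, so I turned the gripper and pushed again.

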